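# Sort the bench after a column change

## Task

Clear up after the column change: pull the top drawer of the column cabinet well open and lay both steel columns flat in it, put the spanner in the tray that holds the other tools and the marker in the tray that holds the pens, each lying flat inside. Set the columns down, do not let them drop, because the packing cracks. Leave the drawer open for the next column and leave everything else on the bench where it is.

Things in the scene. Friction and masses are not known exactly. Their poses are not given: they have to be found in the camera images.
- drawer (a joint): how far the top drawer is pulled out: 0 m shut, 0.19 m at its end stop. It slides level, to -x of drawer_floor's axes, out of the cabinet's front; about 1.5 N of friction plus drag of 6 N per m/s; it stays where it is left. The cabinet (grey steel, 300 mm deep and wide, 136 high, cartons on its top) is fixed; its lower drawer is locked.
- drawer_handle (a point): middle of the top drawer's handle: a level round steel bar 11 mm thick and 130 mm long, parallel to the drawer front (along its y), centreline 35 mm in front of it; a stay at 55 mm either side of the middle. About 102 mm above the bench, 34 mm below the cabinet's top, free from above. Axes: x into the cabinet, y along the bar, z up.
- drawer_floor (a point): point on the top drawer's inner floor, at the foot of the front's inner face, mid-width; moves with the drawer: 53 mm behind the bar, about 74 mm above the bench; axes as the handle's. From it the inside reaches 254 mm to +x and 130 mm to either side; front 51 mm, sides 44 mm high. Stock columns fixed along y at x = 182 and 222 mm; the floor up to x = 165 mm is free, and uncovered when fully out.
- long_column: packed steel column lying along its x axis: 150 mm long, bare tube 12.8 mm in diameter with a white paper band round its middle, a hexagonal steel nut 24 mm long and 20 mm across flats (23 across corners) at each end. Origin at its middle, on the axis, 10 mm above what it lies on. About 0.26 kg.
- short_column: the same kind of column, 100 mm long: bare tube 12.8 mm in diameter and 52 mm long between two such nuts. Origin at its middle, on the axis, 10 mm above what it lies on. About 0.18 kg.
- spanner: flat steel spanner lying along its x axis, 150 mm long: shank 17 mm wide (y) and 7 mm thick, ring end 32 mm across at -x, open jaw 38 mm wide at +x. Origin midway along it, on its underside; balance point about 10 mm from there towards the jaw. About 0.11 kg.
- marker: marker pen lying along its x axis, 138 mm long and 17 mm in diameter, white barrel at -x, black cap with a clip (2.5 mm high) at +x. Origin at its middle, on the axis, 8.5 mm above what it lies on. About 30 g.
- tool_tray: grey open tray, 110 mm (its x) by 180 mm (its y) outside and 40 mm high, walls and floor 4 mm, fixed to the bench. In it a yellow-handled screwdriver and a hex key are fixed along y in the part beyond x = +20 mm (up to 22 mm above the bench); the floor from x = -51 to +20 mm is free over the whole 172 mm length. Origin at the middle of its underside.
- pen_tray: a second tray exactly like the tool tray, which it may change places with; in it a pen and a pencil are fixed along y, in the part beyond x = +16 mm (up to 18 mm above the bench); the floor from x = -51 to +16 mm is free over the whole 172 mm length. Origin at the middle of its underside.
- timer: white lab timer, 62 by 66 by 18 mm, among the things to be sorted; leave it alone. Origin at its underside.
- sample_jar: small capped amber jar, 42 mm in diameter, 55 high; leave alone. Origin at its underside.
- notebook: dark blue closed notebook, 105 by 148 by 14 mm; leave alone. Origin at its underside.
- vial_rack: white vial rack, 70 by 130 by 44 mm; leave alone. Origin at its underside.
Things that resemble listed ones, but are neither listed nor needed, are in the scene too. Leave any brown or green look-alike of the marker alone. What is shaped like the tool_tray but blue is not meant.

How it is judged:
On the way:
1. the top drawer is pulled out by at least 120 mm (value of joint drawer above 0.12 m), for 0.2 s.
At the end, for the whole second after the job is handed in: Top drawer at least 120 mm open. Both columns inside it, spanner inside the tool tray, marker inside the pen tray: each at rest, its middle within the walls and at most 40 mm above the drawer floor (columns) or 32 mm above the tray's underside, its length within 0.2 rad of level (value of joint drawer above 0.12 m and velocity of joint drawer below 0.03 m/s and x of long_column in the frame of drawer_floor between -0.003 and 0.257 m and y of long_column in the frame of drawer_floor between -0.13 and 0.13 m and z of long_column in the frame of drawer_floor between -0.005 and 0.04 m and angle between long_column's own x axis and vertical between 1.37 and 1.77 rad and linear speed of each of long_column, short_column, spanner, marker below 0.03 m/s and x of short_column in the frame of drawer_floor between -0.003 and 0.257 m and y of short_column in the frame of drawer_floor between -0.13 and 0.13 m and z of short_column in the frame of drawer_floor between -0.005 and 0.04 m and angle between short_column's own x axis and vertical between 1.37 and 1.77 rad and x of spanner in the frame of tool_tray between -0.052 and 0.052 m and y of spanner in the frame of tool_tray between -0.087 and 0.087 m and z of spanner in the frame of tool_tray between -0.005 and 0.032 m and angle between spanner's own x axis and vertical between 1.37 and 1.77 rad and x of marker in the frame of pen_tray between -0.052 and 0.052 m and y of marker in the frame of pen_tray between -0.087 and 0.087 m and z of marker in the frame of pen_tray between -0.005 and 0.032 m and angle between marker's own x axis and vertical between 1.37 and 1.77 rad); the robot touches nothing.
It fails at once if a column falls (unheld and faster than 0.8 m/s, a drop of about 33 mm) ((linear speed of long_column above 0.8 m/s and contact force between the fingers and long_column below 0.1 N) or (linear speed of short_column above 0.8 m/s and contact force between the fingers and short_column below 0.1 N)).
It fails at once if a bystander is moved by more than 30 mm (distance of any of timer, sample_jar, notebook, vial_rack from where it was at the start of the episode above 0.03 m).
It also fails if it takes over 72 s, if anything falls off the work surface, if the arm or the gripper's body presses on something with over 40 N, if the wrist force passes 120 N, or if a joint passes its speed limit or range.

## Robot

A 6-joint arm with a two-finger parallel gripper is mounted at the origin on the work surface. World frame = base frame: x ahead of the robot, y to its left, z up, the work surface at z = 0. Lengths are in m, angles in rad, forces in N, time in s.
With the tool pointing down it reaches from about 0.25 to 0.725 m from the base axis. Payload 4 kg.
Tool frame: the origin (TCP) lies on the centre line of the jaws, within the pads' length; the fingertips stand 22 mm ahead of it and the grasp point (between the pads) lies 3 mm ahead of it; z points along the fingers, y is the line along which they close (so a half turn about z gives the same grasp; the last joint's range is limited). The gripper opens to 85 mm and grips with 20 to 120 N. Pads are 22 mm wide; open, the fingers measure 114 mm over their backs; the gripper's body (76 mm by 85 mm) begins 54 mm behind the grasp point. The pads swing forward as they close: fully open they stand 13 mm farther back than shut.
Start: joints at [-1.123, 0.241, 0.005, 1.335, 0, 1.571], TCP at [0.216, -0.451, 0.253] pointing down, gripper open.
Joint ranges: [-2.72, 2.72], [-1.05, 1.87], [-1.09, 1.28], [-1.99, 2.15], [-1.42, 1.44], [-3.14, 3.14]. Speed limits (rad/s): [2.79, 2.79, 3.14, 3.14, 3.14, 3.14].

## Interface

Orientations are given as a unit quaternion [x, y, z, w].
In Python, from workcell import bot gives the robot as it stands.
- The arm moves only by the shell command python3 -m inch 'ROWS'. ROWS is JSON, one flat list of numbers, 7 for each row, row after row: the shift along the world's x, y, z in mm, then the turn, a rotation vector about the world's x, y, z in rad, then the opening in per cent of the stroke, from 0 (shut) to 100 (fully open). A call has 1 to 8 rows; each row is the pose to reach, as a shift and turn from the pose commanded when the call began; what a row does not reach only later rows make up. A row lasts 1/12 s, in which the tool goes at most 41.7 mm and 7.16 degrees, less where a joint would pass 70% of its speed; a pose out of reach is approached as far as the arm can. A call with a gripper value outside its range is refused whole. The fingers move at their own pace and stop on an object; the grip force is fixed at half the most. Time passes only in rows, so rows that repeat a pose let the fingers close. It gives the time, the measured TCP pose, the force, the opening and the grip force at its end, in the units of the state.
- bot.get_obs(): the state, without advancing time (a new reading comes with each control period).
- bot.camera(name): name is "scene" or "top" or "wrist"; returns the picture (384x512x3 uint8, blue, green, red); there is no depth.
- bot.camera_info(name): a dict with "intrinsics" (3x3 intrinsics, pixels), "camera_from_world" (4x4, takes a point from world to camera coordinates); the wrist camera has in their place "hand_eye" (4x4, takes a point from camera to tool coordinates, whose origin is the TCP and whose axes are the flange's). Camera axes: x right, y down, z forward; pixel columns grow to the right and rows downward; lengths in m; the calibration is good to about 2 mm. A picture is of the moment at which its call begins: read the wrist's pose just before it. camera_info takes no time and is no camera call.
- bot.job_done(): hands the job in; it is judged then, once.
Trained networks look in the newest picture that a camera, given by its name, has taken for a name from the list of things; names that differ only in an ending like _2 or _b are one class to them, and where a whole thing is asked for, a point or a joint stands for the part that bears it (a point fixed in the world has none). Each returns a list of dicts, best first, with "confidence" (0 to 1); they miss things now and then, are a little off and sometimes report something else, mostly with a low value. They report only what shows in the picture. A call takes as long as a camera call. They do not tell look-alikes from the thing itself.
- bot.silhouettes(camera, target): "mask" (384x512 bool, what is visible of it) and "uv" ([column, row] in pixels, amid what is visible of it).
- bot.spot_point(camera, target): "uv" ([column, row] in pixels: a listed point, or the origin of a listed thing).
The state is a dict: "clock": time; "joint_pos": joint angles; "joint_vel": joint speeds; "tau": joint torques, N m; "eef_pos": TCP position; "tool_rot": TCP orientation; "ft_force": force on the tool from outside, world axes, zero at the start; "ft_torque": the same for the moment, N m; "grip_width": finger opening in m; "grasp_force": force on a finger pad.
Only numpy, scipy, OpenCV 4.12 (cv2) and the standard library are available. Lean on these libraries where they do the work, as an engineer would, in place of code of your own. Each camera call takes 0.05 s, during which the arm holds its last target. There are 200 camera calls.

## Working session

There is one attempt and no reset: what is moved stays moved. The work goes in short steps, Python scripts to look and compute and a shell command to move; the robot and the scene stay as the last step left them, time stands still between calls to the robot, and variables do not carry over. Pictures are saved under pics/ and viewed, at most 10 in all, crops included, and the job is handed in when it is done.

```bash
mkdir -p pics; ls; cat > h.py <<'E'
import numpy as np,cv2
from workcell import bot
from scipy.spatial.transform import Rotation as R
def cam(n):
    o=bot.get_obs(); im=bot.camera(n); i=bot.camera_info(n); K=np.array(i["intrinsics"])
    if n=="wrist":
        T=np.eye(4);T[:3,:3]=R.from_quat(o["tool_rot"]).as_matrix();T[:3,3]=o["eef_pos"]
        W=T@np.array(i["hand_eye"])
    else: W=np.linalg.inv(np.array(i["camera_from_world"]))
    return im,K,W
def px(uv,K,W,z):
    uv=np.atleast_2d(np.asarray(uv,float)); d=np.c_[uv,np.ones(len(uv))]@np.linalg.inv(K).T@W[:3,:3].T
    return W[:3,3]+d*((z-W[2,3])/d[:,2])[:,None]
def proj(p,K,W):
    p=np.atleast_2d(p); c=(p-W[:3,3])@W[:3,:3]; q=c@K.T; return q[:,:2]/q[:,2:]
def axis(mask,K,W,z):
    v,u=np.nonzero(mask); P=px(np.c_[u,v],K,W,z)[:,:2]
    r=cv2.minAreaRect((P*1000).astype(np.float32)); b=cv2.boxPoints(r)
    e=b[1]-b[0],b[2]-b[1]; l=max(e,key=np.linalg.norm); a=np.degrees(np.arctan2(l[1],l[0]))
    return np.round(r[0],1),np.round(sorted(r[1]),1),round((a+90)%180-90,1),np.round(P.mean(0)*1000,1)
E
python3 - <<'E'
from h import *
for n in("scene","top"):
    im,K,W=cam(n); cv2.imwrite(f"pics/{n}0.png",cv2.resize(im,(800,600))); print(n,W[:3,3],K[0,0])
    for t,z in dict(drawer_handle=.102,long_column=.01,short_column=.01,spanner=.005,marker=.0085,tool_tray=.04,pen_tray=.04,timer=.018,sample_jar=.05,notebook=.014,vial_rack=.044,drawer_floor=.074).items():
        if n=="top":
            for s in bot.silhouettes(n,t): print(t,round(s["confidence"],2),np.round(s["uv"]),*axis(s["mask"],K,W,z))
        for s in bot.spot_point(n,t): print(" pt",t,round(s["confidence"],2),np.round(s["uv"]),np.round(px(s["uv"],K,W,z)[0]*1000))
o=bot.get_obs();print(o)
E
```

```text
pics
scene [1.15275965 0.52310076 1.29592822] 461.265351537342
 pt drawer_handle 0.95 [182. 172.] [ 557. -270.  102.]
 pt drawer_handle 0.33 [304. 228.] [494. 176. 102.]
 pt long_column 0.48 [302. 228.] [446. 144.  10.]
 pt short_column 0.44 [323. 246.] [462. 235.  10.]
 pt spanner 0.8 [370. 286.] [487. 423.   5.]
 pt marker 0.81 [410. 303.] [466. 543.   8.]
 pt marker 0.65 [347. 256.] [443. 314.   8.]
 pt marker 0.61 [375. 359.] [671. 543.   8.]
 pt tool_tray 0.98 [271. 172.] [339. -61.  40.]
 pt tool_tray 0.82 [307. 304.] [665. 308.  40.]
 pt pen_tray 0.65 [244. 268.] [685.  95.  40.]
 pt pen_tray 0.55 [309. 304.] [662. 313.  40.]
 pt timer 0.84 [271. 220.] [486.  49.  18.]
 pt sample_jar 0.69 [163. 127.] [ 416. -506.   50.]
 pt notebook 0.6 [388. 234.] [300. 379.  14.]
 pt vial_rack 0.74 [219. 131.] [ 304. -328.   44.]
 pt vial_rack 0.68 [321. 248.] [488. 243.  44.]
 pt drawer_floor 0.88 [172. 187.] [ 610. -270.   74.]
 pt drawer_floor 0.57 [271. 220.] [518.  69.  74.]
top [0.36549702 0.0072622  1.59676947] 487.93183188344767
drawer_handle 0.75 [350. 158.] [ 592.9 -271. ] [ 62.6 3
[... 2217 characters left out ...]
'clock': 1.9, 'joint_pos': array([-1.12299616e+00,  2.40548517e-01,  4.99514238e-03,  1.33520319e+00,
       -1.74453860e-05,  1.57078746e+00]), 'joint_vel': array([-0.00201353, -0.00025182, -0.00011754, -0.00020468,  0.00065354,
       -0.0006906 ]), 'tau': array([-4.74261997e-04, -3.72197270e+01,  2.52687156e+01,  1.05580013e-03,
       -5.28663372e-05,  1.14791735e-05]), 'eef_pos': array([ 0.21648541, -0.45069888,  0.25333035]), 'tool_rot': array([ 9.75037932e-01,  2.22038355e-01, -4.09097676e-06,  2.13206935e-05]), 'ft_force': array([ 0.2188536 ,  0.3240638 , -0.24162275]), 'ft_torque': array([ 0.00488003,  0.04565554, -0.01492665]), 'grasp_force': 0.0, 'grip_width': 0.08502380724782124}
```

View images.

View pics/top0.png

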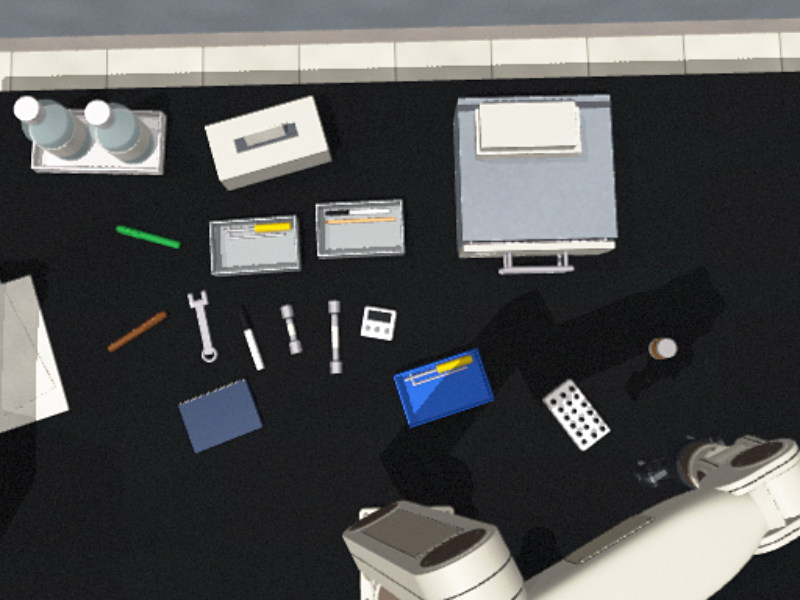

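View pics/scene0.png

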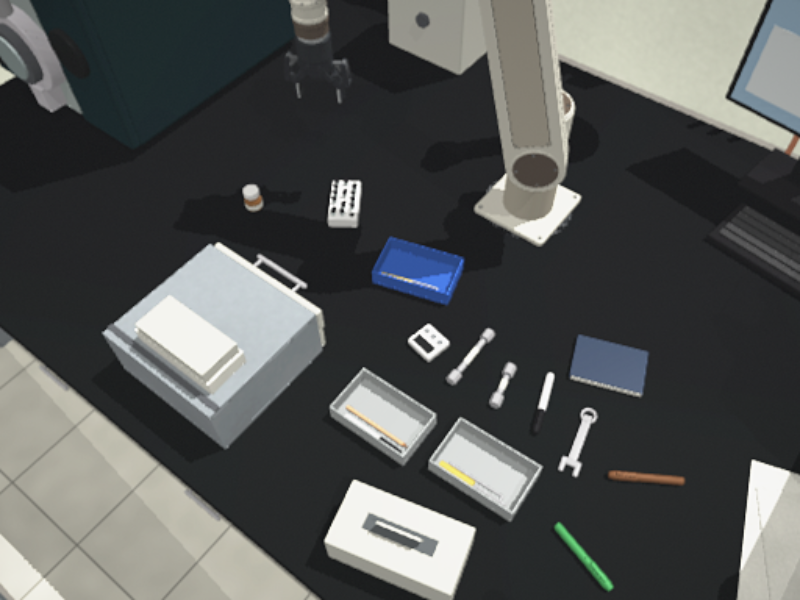

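The top picture (800-wide) shows the bar at (536,268), long column (335,337), short column (291,329), spanner (203,327), marker with black cap (252,340). The grey tool tray with the yellow screwdriver is at (255,245) and the grey pen tray at (360,228).

What could be mistaken for these:
- The blue tray (443,387) could pass for the tool tray.
- The brown stick (137,331) and green stick (148,237) could pass for the marker.
- The timer is at (379,323).

By description I choose the two grey trays and the white and black marker. I'll go to the handle first.

```bash
python3 -m inch '[250,177,0,0,0,1.122,35,250,177,0,0,0,1.122,35,250,177,0,0,0,1.122,35,250,177,0,0,0,1.122,35,250,177,0,0,0,1.122,35,250,177,0,0,0,1.122,35,250,177,0,0,0,1.122,35,250,177,0,0,0,1.122,35]'
python3 -m inch '[0,0,0,0,0,0.126,35,0,0,0,0,0,0.126,35,0,0,0,0,0,0.126,35]'
python3 - <<'E'
from h import *
im,K,W=cam("wrist");print(np.round(bot.camera_info("wrist")["hand_eye"],3)); cv2.imwrite("pics/w1.png",im)
o=bot.get_obs();print(o["eef_pos"],R.from_quat(o["tool_rot"]).as_matrix().round(3),o["grip_width"])
for s in bot.spot_point("wrist","drawer_handle"):print(s["confidence"],s["uv"],px(s["uv"],K,W,.102))
# crop for choice check from the top camera
t,_,_=cam("top"); cv2.imwrite("pics/c1.png",cv2.resize(t[115:260,60:270],None,fx=3.8,fy=3.8,interpolation=cv2.INTER_CUBIC))
E
```

```text
clock: 2.57
eef_pos: [0.4704, -0.2704, 0.2531]
tool_rot: [0.746, 0.666, 0.001, 0.0]
ft_force: [0.5, -0.7, 0.7]
grip_width: 0.0303
grasp_force: 0.0
clock: 2.82
eef_pos: [0.4665, -0.2735, 0.2531]
tool_rot: [0.707, 0.707, -0.0, -0.0]
ft_force: [0.5, -0.6, -0.3]
grip_width: 0.0298
grasp_force: 0.0
[[-0.    -0.946 -0.324  0.083]
 [ 1.    -0.    -0.    -0.001]
 [ 0.    -0.324  0.946 -0.121]
 [ 0.     0.     0.     1.   ]]
[ 0.46620142 -0.2738233   0.25322245] [[ 0.  1. -0.]
 [ 1. -0.  0.]
 [ 0. -0. -1.]] 0.029871430717893964
0.7 [350.3, 178.3] [[ 0.56496487 -0.26853715  0.102     ]]
```

View pics/w1.png

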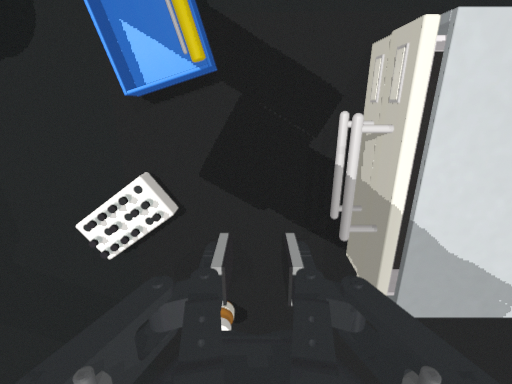

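View pics/c1.png

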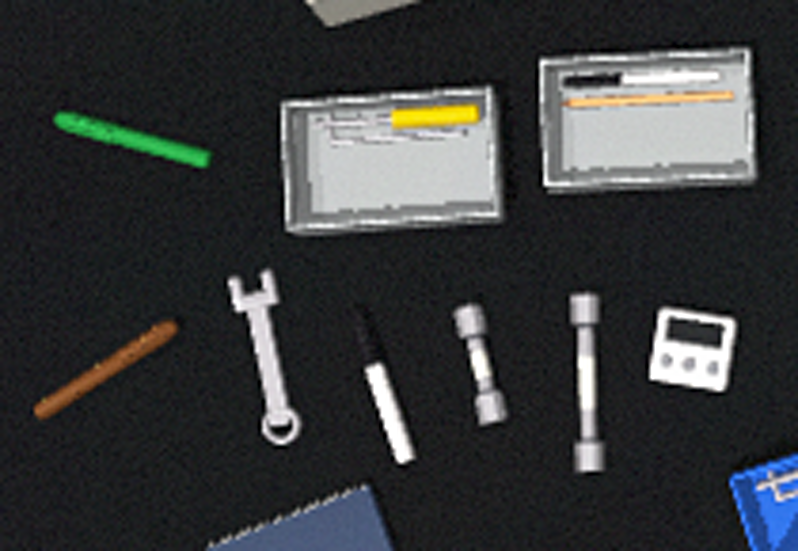

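The crop confirms the choice: yellow screwdriver in the left grey tray, pens in the right one, and the marker with a white barrel and black cap at crop (385,385). The wrist view shows the upper bar from (357,118) to (346,238), with the lower drawer's bar to its left.

```bash
python3 - <<'E'
from h import *
im,K,W=cam("wrist")
P=px([[357,118],[346,238],[351.5,178]],K,W,.102+.0);print(P.round(4),np.linalg.norm(P[0]-P[1]),np.degrees(np.arctan2(*(P[0]-P[1])[:2])))
g=cv2.cvtColor(im,cv2.COLOR_BGR2GRAY)
for r in(135,150,165,180,195,210,222): print(r,g[r,325:385].tolist()[::2])
# tray poses from top
im,K,W=cam("top")
for t,lo in(("tool_tray",(600,250)),("pen_tray",(600,0))):
    for s in bot.silhouettes("top",t):
        if s["uv"][0]<250: 
            print(t,s["uv"],*axis(s["mask"],K,W,.04))
            m=s["mask"].astype(np.uint8);c=max(cv2.findContours(m,0,1)[0],key=cv2.contourArea)
            print(px(cv2.boxPoints(cv2.minAreaRect(c)),K,W,.04).round(3).tolist())
for t in("long_column","short_column","spanner","marker"):
    for s in bot.silhouettes("top",t): 
        if s["uv"][0]<250:print(t,*axis(s["mask"],K,W,.008))
E
```

```text
[[ 0.5641 -0.2073  0.102 ]
 [ 0.5677 -0.3412  0.102 ]
 [ 0.5657 -0.2692  0.102 ]] 0.13388322984373457 -1.5380350885956222
135 [42, 39, 42, 42, 37, 39, 38, 193, 221, 230, 216, 122, 27, 165, 205, 226, 231, 221, 200, 139, 140, 140, 140, 140, 140, 141, 139, 170, 179, 181]
150 [39, 38, 41, 44, 40, 41, 175, 209, 222, 210, 155, 29, 157, 201, 222, 229, 222, 202, 140, 139, 175, 182, 181, 182, 182, 181, 179, 181, 181, 181]
165 [27, 33, 31, 32, 28, 110, 144, 188, 224, 200, 31, 118, 198, 219, 228, 223, 203, 140, 140, 180, 181, 182, 182, 182, 175, 180, 179, 182, 181, 181]
180 [29, 30, 32, 29, 63, 138, 161, 171, 169, 43, 69, 133, 151, 165, 173, 180, 142, 141, 141, 154, 182, 181, 182, 177, 181, 180, 181, 181, 180, 181]
195 [25, 34, 29, 25, 132, 154, 171, 169, 73, 41, 130, 150, 165, 172, 170, 143, 140, 141, 140, 140, 140, 140, 139, 140, 139, 140, 138, 140, 174, 182]
210 [29, 29, 27, 119, 151, 169, 171, 128, 115, 128, 148, 164, 174, 171, 151, 148, 148, 147, 147, 139, 141, 139, 140, 140, 142, 140, 140, 141, 140, 140]
222 [28, 33, 31, 29, 29, 30, 29, 27, 113, 141, 160, 172, 170, 146, 140, 140, 140, 140, 140, 141, 140, 140, 140, 139, 141, 140, 140, 140, 139, 141]
pen_tray [231.1, 146.5] [664.9  82.1] [118.7 180.1] -87.8 [665.4  82.9]
[[0.721, 0.175, 0.04], [0.728, -0.006, 0.04], [0.609, -0.01, 0.04], [0.602, 0.169, 0.04]]
pen_tray [188.8, 211.6] [461.5 226.6] [21.6 97.3] 13.4 [461.1 226. ]
[[0.506, 0.248, 0.04], [0.511, 0.227, 0.04], [0.417, 0.205, 0.04], [0.412, 0.226, 0.04]]
long_column [445.1 140.4] [ 19.7 146.7] 0.6 [445.1 139.3]
long_column [475.2 414. ] [ 37.7 137.2] 11.5 [479.5 414.3]
short_column [670.8  82.2] [119.  185.5] -89.6 [671.1  82.7]
spanner [476.9 410.3] [ 33.2 126.8] 13.4 [477.8 413. ]
marker [447.  316.7] [ 16.4 134.7] 18.2 [445.2 316.2]
marker [666.2 531.6] [ 19.1 139.7] 72.6 [666.4 533.1]
marker [466.4 552.3] [ 18.9 134.4] -59.4 [466.9 550.8]
```

```bash
python3 -m inch '[99,3,-20,0,0,0.026,30,99,3,-20,0,0,0.026,30,99,3,-60,0,0,0.026,30,99,3,-100,0,0,0.026,30,99,3,-125,0,0,0.026,30,99,3,-148,0,0,0.026,30,99,3,-148,0,0,0.026,30,99,3,-148,0,0,0.026,0]'
python3 -m inch '[0,0,0,0,0,0,0,0,0,0,0,0,0,0,0,0,0,0,0,0,0,0,0,0,0,0,0,0]'
```

```text
clock: 4.03
eef_pos: [0.5663, -0.2706, 0.1051]
tool_rot: [0.697, 0.717, 0.001, 0.0]
ft_force: [2.1, 0.4, -1.8]
grip_width: 0.0152
grasp_force: 0.7
clock: 4.37
eef_pos: [0.5656, -0.2705, 0.1053]
tool_rot: [0.697, 0.717, 0.0, -0.0]
ft_force: [2.2, 1.2, -0.5]
grip_width: 0.009
grasp_force: 58.3
```

```bash
python3 -m inch '[-12,0,0,0,0,0,0,-37,-1,0,0,0,0,0,-62,-2,0,0,0,0,0,-87,-2,0,0,0,0,0,-112,-3,0,0,0,0,0,-137,-4,0,0,0,0,0,-160,-4,0,0,0,0,0,-175,-5,0,0,0,0,0]'
python3 -m inch '[-8,0,0,0,0,0,0,-11,0,0,0,0,0,0,-11,0,0,0,0,0,0]'
```

```text
clock: 5.03
eef_pos: [0.3878, -0.2707, 0.1052]
tool_rot: [0.696, 0.718, 0.003, -0.004]
ft_force: [2.4, 16.7, 6.6]
grip_width: 0.0089
grasp_force: 61.2
clock: 5.28
eef_pos: [0.3812, -0.2707, 0.1053]
tool_rot: [0.696, 0.718, 0.006, -0.002]
ft_force: [10.0, 16.4, 0.3]
grip_width: 0.0089
grasp_force: 60.9
```

```bash
python3 -m inch '[0,2,0,0,0,0,28,0,2,0,0,0,0,28,0,2,0,0,0,0,28,0,2,40,0,0,0,28,0,2,80,0,0,0,28,10,40,110,0,0,0.12,50,20,80,120,0,0,0.24,60,30,120,120,0,0,0.36,60]'
python3 -m inch '[35,293,-25,0,0,1.205,60,35,293,-25,0,0,1.205,60,35,293,-25,0,0,1.205,60,35,293,-25,0,0,1.205,60,35,293,-25,0,0,1.205,60,35,293,-25,0,0,1.205,60,35,293,-25,0,0,1.205,60,35,293,-25,0,0,1.205,60]'
python3 -m inch '[0,0,0,0,0,0.21,60,0,0,0,0,0,0.21,60,0,0,0,0,0,0.21,60]'
python3 - <<'E'
from h import *
o=bot.get_obs();print(o["eef_pos"],R.from_quat(o["tool_rot"]).as_matrix()[:,1].round(3),o["grip_width"])
im,K,W=cam("wrist");cv2.imwrite("pics/w2.png",im)
for t in("long_column","short_column","marker"):
    for s in bot.silhouettes("wrist",t): print(t,s["confidence"],np.round(s["uv"]),*axis(s["mask"],K,W,.01))
im,K,W=cam("top");cv2.imwrite("pics/t2.png",im)
for t in("drawer_handle","drawer_floor"):
    for s in bot.spot_point("top",t): print(t,s["confidence"],s["uv"],px(s["uv"],K,W,.102 if t[-1]=="e" else .074))
for s in bot.silhouettes("top","tool_tray"): print(s["uv"],*axis(s["mask"],K,W,.04))
E
```

```text
clock: 5.95
eef_pos: [0.4095, -0.1638, 0.2287]
tool_rot: [0.556, 0.831, 0.0, 0.004]
ft_force: [0.8, -0.4, 0.1]
grip_width: 0.0516
grasp_force: 0.0
clock: 6.62
eef_pos: [0.4433, 0.1355, 0.1996]
tool_rot: [0.084, 0.996, 0.001, 0.0]
ft_force: [0.6, 0.1, -0.4]
grip_width: 0.0509
grasp_force: 0.0
clock: 6.87
eef_pos: [0.4428, 0.1303, 0.1999]
tool_rot: [-0.015, 1.0, -0.0, -0.0]
ft_force: [1.0, 0.1, -0.2]
grip_width: 0.0511
grasp_force: 0.0
[0.44280267 0.13030281 0.19989833] [-0.03   1.    -0.001] 0.05112570831930587
long_column 0.77 [266. 167.] [446.9 139.2] [ 22.  154.8] 1.1 [439.7 138.5]
marker 0.7 [491. 321.] [652.  488.8] [18.2 66.9] 71.3 [651.6 487.7]
marker 0.62 [406. 179.] [447.4 316.1] [ 18.5 141.7] 19.2 [443.2 314.6]
drawer_handle 0.88 [348.6, 232.0] [[ 0.37997669 -0.27857055  0.102     ]]
drawer_floor 0.64 [421.9, 225.1] [[ 0.39618157 -0.51241058  0.074     ]]
drawer_floor 0.58 [348.0, 216.2] [[ 0.42928678 -0.2842332   0.074     ]]
[287.1, 249.9] [334.5 -82.1] [114.1 180.4] -73.5 [334.9 -82.9]
[161.4, 155.5] [635.2 299.8] [115.5 184.6] -87.3 [635.  299.7]
```

```bash
python3 -m inch '[3,9,-40,0,0,-0.015,60,3,9,-80,0,0,-0.015,60,3,9,-120,0,0,-0.015,60,3,9,-155,0,0,-0.015,60,3,9,-175,0,0,-0.015,60,3,9,-175,0,0,-0.015,60,3,9,-175,0,0,-0.015,0,3,9,-175,0,0,-0.015,0]'
python3 -m inch '[0,0,0,0,0,0,0,0,0,0,0,0,0,0,0,0,0,0,0,0,0,0,0,0,0,0,0,0,0,0,15,0,0,0,0]'
```

```text
clock: 7.93
eef_pos: [0.4467, 0.1395, 0.0262]
tool_rot: [-0.006, 1.0, 0.0, 0.001]
ft_force: [0.4, -0.6, -0.3]
grip_width: 0.0278
grasp_force: 0.0
clock: 8.35
eef_pos: [0.4444, 0.1388, 0.0392]
tool_rot: [-0.007, 1.0, -0.0, -0.001]
ft_force: [0.4, -0.3, -3.2]
grip_width: 0.0101
grasp_force: 58.8
```

View pics/t2.png

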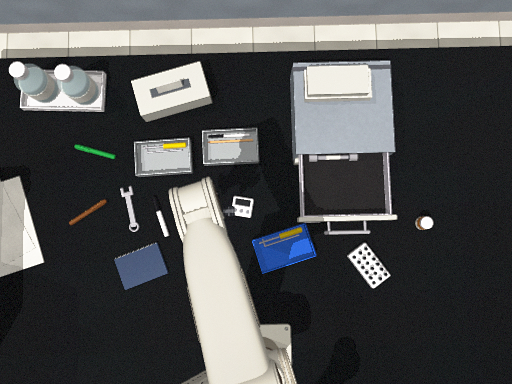

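The top view shows the drawer wide open: front at row 217, inside from rows 155 to 214 and columns 303 to 388, stock column at row 157. The long column is held, so I'll carry it to the drawer.

```bash
python3 -m inch '[0,0,35,0,0,0,0,0,0,75,0,0,0,0,0,0,115,0,0,-0.12,0,10,-25,150,0,0,-0.24,0,20,-60,165,0,0,-0.36,0,30,-100,165,0,0,-0.48,0,40,-140,165,0,0,-0.6,0,50,-180,165,0,0,-0.72,0]'
python3 -m inch '[10,-38,0,0,0,-0.12,0,20,-76,0,0,0,-0.24,0,30,-114,0,0,0,-0.36,0,40,-152,0,0,0,-0.48,0,48,-190,0,0,0,-0.6,0,48,-220,0,0,0,-0.72,0,48,-235,0,0,0,-0.84,0,48,-235,0,0,0,-0.86,0]'
python3 -m inch '[0,0,0,0,0,0,0]'
python3 - <<'E'
from h import *
o=bot.get_obs();print(o["eef_pos"],R.from_quat(o["tool_rot"]).as_matrix()[:,1].round(3),o["grip_width"],o["ft_force"])
im,K,W=cam("wrist");cv2.imwrite("pics/w3.png",im)
E
```

```text
clock: 9.02
eef_pos: [0.4958, -0.0422, 0.2061]
tool_rot: [0.348, 0.937, 0.0, 0.001]
ft_force: [0.3, 1.6, -3.2]
grip_width: 0.0102
grasp_force: 59.2
clock: 9.68
eef_pos: [0.5429, -0.2796, 0.2043]
tool_rot: [0.709, 0.705, -0.001, 0.0]
ft_force: [0.7, 0.4, -3.6]
grip_width: 0.0101
grasp_force: 59.1
clock: 9.77
eef_pos: [0.543, -0.2764, 0.2044]
tool_rot: [0.706, 0.708, 0.0, -0.001]
ft_force: [0.1, 0.2, -2.8]
grip_width: 0.0103
grasp_force: 59.1
[ 0.54299486 -0.27639104  0.20442497] [ 1.     0.003 -0.001] 0.01027337627278911 [ 0.08691728  0.23634076 -2.79224422]
```

View pics/w3.png

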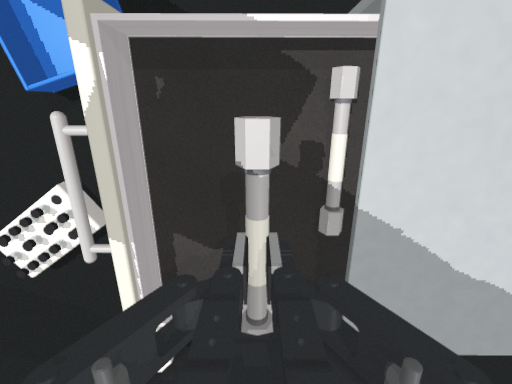

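The column is held level at column 257, between the drawer front (column 110) and the stock column (column 340). I'll lower it.

```bash
python3 -m inch '[0,0,-35,0,0,0,0,0,0,-65,0,0,0,0,0,0,-85,0,0,0,0,0,0,-95,0,0,0,0,0,0,-99,0,0,0,0,0,0,-101,0,0,0,0,0,0,-102,0,0,0,0,0,0,-102,0,0,0,0]'
python3 -m inch '[0,0,-1,0,0,0,0,0,0,-1,0,0,0,0]'
```

```text
clock: 10.48
eef_pos: [0.5449, -0.2759, 0.1046]
tool_rot: [0.705, 0.709, 0.0, 0.001]
ft_force: [0.3, 0.2, -2.9]
grip_width: 0.0099
grasp_force: 59.1
clock: 10.65
eef_pos: [0.5444, -0.276, 0.1031]
tool_rot: [0.706, 0.709, 0.0, 0.001]
ft_force: [-0.2, -0.2, -2.8]
grip_width: 0.0102
grasp_force: 59.1
```

```bash
python3 -m inch '[0,0,-1.5,0,0,0,0,0,0,-1.5,0,0,0,0]'; python3 -m inch '[0,0,-1.5,0,0,0,0,0,0,-1.5,0,0,0,0]';python3 -m inch '[0,0,-1,0,0,0,0,0,0,-1,0,0,0,0]'
```

```text
clock: 10.82
eef_pos: [0.5442, -0.276, 0.101]
tool_rot: [0.706, 0.708, 0.0, 0.001]
ft_force: [0.1, -0.1, -1.8]
grip_width: 0.0099
grasp_force: 59.4
clock: 10.98
eef_pos: [0.5448, -0.2761, 0.101]
tool_rot: [0.706, 0.709, 0.001, 0.002]
ft_force: [-0.7, 0.5, 4.3]
grip_width: 0.0102
grasp_force: 60.0
clock: 11.15
eef_pos: [0.5454, -0.276, 0.101]
tool_rot: [0.706, 0.709, 0.001, 0.002]
ft_force: [-1.4, 2.4, 9.1]
grip_width: 0.0103
grasp_force: 60.4
```

```bash
python3 -m inch '[0,0,3,0,0,0,0,0,0,3,0,0,0,30,0,0,3,0,0,0,30,0,0,3,0,0,0,30,0,0,10,0,0,0,30,0,0,40,0,0,0,30,0,0,80,0,0,0,30,0,20,110,0,0,0.12,30]'
python3 -m inch '[-8,40,10,0,0,0.12,50,-16,80,10,0,0,0.24,60,-24,120,10,0,0,0.36,60,-32,160,10,0,0,0.48,60,-40,200,10,0,0,0.6,60,-46,240,10,0,0,0.72,60,-52,280,0,0,0,0.84,60,-58,320,-10,0,0,0.96,60]'
python3 -m inch '[-8,40,0,0,0,0.12,60,-16,80,0,0,0,0.24,60,-24,120,-10,0,0,0.36,60,-25,160,-10,0,0,0.48,60,-25,163,-10,0,0,0.6,60,-25,163,-10,0,0,0.70,60,-25,163,-10,0,0,0.7,60,-25,163,-10,0,0,0.7,60]'
python3 - <<'E'
from h import *
o=bot.get_obs();print(o["eef_pos"],R.from_quat(o["tool_rot"]).as_matrix()[:,1].round(3),o["grip_width"])
im,K,W=cam("wrist")
for t in("short_column","marker","spanner"):
    for s in bot.silhouettes("wrist",t): print(t,s["confidence"],np.round(s["uv"]),*axis(s["mask"],K,W,.01))
im,K,W=cam("scene");cv2.imwrite("pics/s4.png",im[80:280,80:360])
for s in bot.silhouettes("scene","long_column"): print("scene",s["uv"],*axis(s["mask"],K,W,.084))
E
```

```text
clock: 11.82
eef_pos: [0.5438, -0.2584, 0.2102]
tool_rot: [0.663, 0.749, -0.0, 0.001]
ft_force: [1.8, -0.0, 1.2]
grip_width: 0.026
grasp_force: 0.0
clock: 12.48
eef_pos: [0.4858, 0.0661, 0.1991]
tool_rot: [0.238, 0.971, 0.001, 0.001]
ft_force: [0.1, 0.8, -0.0]
grip_width: 0.0517
grasp_force: 0.0
clock: 13.15
eef_pos: [0.4607, 0.2274, 0.1882]
tool_rot: [-0.105, 0.994, -0.0, 0.0]
ft_force: [0.2, -0.3, -0.1]
grip_width: 0.0514
grasp_force: 0.0
[0.46067478 0.22744805 0.18818919] [-0.209  0.978 -0.   ] 0.05137890997996276
short_column 0.7 [260. 175.] [463.7 229.4] [ 23.6 105.1] 11.5 [459.2 229.1]
marker 0.93 [330. 178.] [447.9 315.9] [ 16.9 140.6] 19.4 [443.2 314.6]
marker 0.86 [479. 241.] [484.3 523.2] [23.1 76.7] -57.9 [483.2 523.5]
marker 0.39 [430.  47.] [290.3 378.7] [103.1 154.4] -70.6 [293.9 374.5]
marker 0.23 [103. 152.] [471.7  47.1] [66.8 71.3] 78.8 [470.4  46.9]
spanner 0.74 [401. 212.] [471.5 409.7] [ 39.1 148.3] 12.6 [468.4 409.7]
scene [182.7, 171.6] [ 543.8 -277. ] [ 21.3 153.7] 89.9 [ 543.2 -276.8]
```

```bash
python3 -m inch '[2,2,-40,0,0,0,60,2,2,-80,0,0,0,60,2,2,-120,0,0,0,60,2,2,-150,0,0,0,60,2,2,-163,0,0,0,60,2,2,-163,0,0,0,60,2,2,-163,0,0,0,0,2,2,-163,0,0,0,0]'
python3 -m inch '[0,0,0,0,0,0,0,0,0,0,0,0,0,0,0,0,0,0,0,0,0,0,0,0,0,0,0,0,0,0,15,0,0,0,0]'
```

```text
clock: 14.12
eef_pos: [0.464, 0.2297, 0.0262]
tool_rot: [-0.106, 0.994, 0.0, 0.001]
ft_force: [0.3, -0.2, -0.2]
grip_width: 0.028
grasp_force: 0.0
clock: 14.53
eef_pos: [0.4615, 0.2287, 0.039]
tool_rot: [-0.106, 0.994, -0.0, -0.001]
ft_force: [0.5, -1.2, -2.3]
grip_width: 0.0104
grasp_force: 58.7
```

```bash
python3 -m inch '[0,0,35,0,0,0,0,0,0,75,0,0,0,0,0,0,115,0,0,-0.12,0,0,-25,150,0,0,-0.24,0,0,-60,165,0,0,-0.36,0,0,-100,165,0,0,-0.48,0,5,-140,165,0,0,-0.6,0,5,-180,165,0,0,-0.72,0]'
python3 -m inch '[4,-40,0,0,0,-0.12,0,8,-80,0,0,0,-0.24,0,12,-120,0,0,0,-0.36,0,16,-160,0,0,0,-0.48,0,18,-200,0,0,0,-0.6,0,18,-240,0,0,0,-0.72,0,18,-280,0,0,0,-0.84,0,18,-310,0,0,0,-0.96,0]'
python3 -m inch '[0,-14,0,0,0,-0.1,0,0,-14,0,0,0,-0.1,0,0,-14,-20,0,0,-0.1,0,0,-14,-50,0,0,-0.1,0,0,-14,-80,0,0,-0.1,0,0,-14,-94,0,0,-0.1,0,0,-14,-98,0,0,-0.1,0,0,-14,-98,0,0,-0.1,0]'
```

```text
clock: 15.2
eef_pos: [0.4682, 0.0479, 0.2062]
tool_rot: [0.253, 0.967, 0.0, 0.001]
ft_force: [0.2, -0.9, -1.1]
grip_width: 0.0103
grasp_force: 58.9
clock: 15.87
eef_pos: [0.4852, -0.2638, 0.2053]
tool_rot: [0.672, 0.74, -0.0, 0.001]
ft_force: [1.3, 0.0, -1.9]
grip_width: 0.0101
grasp_force: 58.7
clock: 16.53
eef_pos: [0.4848, -0.2733, 0.1058]
tool_rot: [0.705, 0.709, -0.0, -0.002]
ft_force: [0.8, -0.5, -1.4]
grip_width: 0.0103
grasp_force: 58.8
```

```bash
python3 -m inch '[0,0,-3,0,0,0,0,0,0,-4,0,0,0,0,0,0,-4,0,0,0,0]'; python3 -m inch '[0,0,-1,0,0,0,0,0,0,-1,0,0,0,0]';python3 -m inch '[0,0,-1,0,0,0,0,0,0,-1,0,0,0,0]'
```

```text
clock: 16.78
eef_pos: [0.4866, -0.275, 0.1043]
tool_rot: [0.705, 0.709, 0.0, 0.001]
ft_force: [-0.9, -0.4, -1.5]
grip_width: 0.0103
grasp_force: 58.7
clock: 16.95
eef_pos: [0.4861, -0.2749, 0.1027]
tool_rot: [0.706, 0.709, 0.0, 0.001]
ft_force: [0.8, 0.1, -2.2]
grip_width: 0.01
grasp_force: 58.7
clock: 17.12
eef_pos: [0.4858, -0.2748, 0.1011]
tool_rot: [0.706, 0.708, 0.0, 0.0]
ft_force: [0.7, -0.4, -1.4]
grip_width: 0.0105
grasp_force: 58.8
```

```bash
python3 -m inch '[0,0,-1.5,0,0,0,0,0,0,-1,0,0,0,0,0,0,0,0,0,0,30,0,0,0,0,0,0,30,0,0,0,0,0,0,30,0,0,25,0,0,0,30,0,0,65,0,0,0,30,0,0,100,0,0,0,30]'
python3 -m inch '[0,40,15,0,0,0.12,30,0,80,15,0,0,0.24,40,-8,120,15,0,0,0.36,50,-12,160,15,0,0,0.48,50,-16,200,15,0,0,0.6,50,-20,240,10,0,0,0.72,50,-24,280,0,0,0,0.84,50,-28,320,-10,0,0,0.96,50]'
python3 -m inch '[-3,40,0,0,0,0.12,50,-5,80,0,0,0,0.24,50,-8,120,0,0,0,0.36,50,-9,160,0,0,0,0.48,50,-10,200,0,0,0,0.6,50,-10,240,0,0,0,0.72,50,-10,270,0,0,0,0.84,50,-10,270,0,0,0,0.94,50]'
python3 -m inch '[0,0,0,0,0,0,50]'
python3 - <<'E'
from h import *
o=bot.get_obs();print(o["eef_pos"],R.from_quat(o["tool_rot"]).as_matrix()[:,1].round(3),o["grip_width"])
im,K,W=cam("wrist")
for t in("marker","spanner"):
    for s in bot.silhouettes("wrist",t): print(t,s["confidence"],np.round(s["uv"]),*axis(s["mask"],K,W,.0085))
im,K,W=cam("scene")
for t in ("long_column","short_column"):
    for s in bot.silhouettes("scene",t): print("scene",t,s["uv"],*axis(s["mask"],K,W,.084))
E
```

```text
clock: 17.78
eef_pos: [0.4849, -0.2743, 0.2013]
tool_rot: [0.706, 0.708, -0.0, -0.001]
ft_force: [0.6, -1.1, -0.2]
grip_width: 0.0257
grasp_force: 0.0
clock: 18.45
eef_pos: [0.4575, 0.047, 0.1912]
tool_rot: [0.296, 0.955, 0.0, 0.001]
ft_force: [-0.0, 0.9, -0.6]
grip_width: 0.0426
grasp_force: 0.0
clock: 19.12
eef_pos: [0.4475, 0.321, 0.1905]
tool_rot: [-0.172, 0.985, 0.001, 0.001]
ft_force: [0.7, 0.2, 0.2]
grip_width: 0.0427
grasp_force: 0.0
clock: 19.2
eef_pos: [0.4472, 0.3171, 0.1903]
tool_rot: [-0.168, 0.986, -0.0, -0.0]
ft_force: [0.3, -0.3, 0.5]
grip_width: 0.0428
grasp_force: 0.0
[0.44721162 0.31710527 0.19032155] [-0.332  0.943 -0.   ] 0.04281004500646796
marker 0.83 [423. 249.] [466.  553.3] [ 21.2 142.6] -58.0 [465.3 553.5]
marker 0.82 [353. 368.] [676.3 563.5] [20.5 80.1] 72.7 [676.4 564.2]
marker 0.67 [254. 174.] [448.5 316.7] [ 16.9 140.8] 18.8 [444.5 315.2]
spanner 0.83 [326. 200.] [462.4 415. ] [ 32.7 134.3] 17.0 [450.2 408.4]
scene long_column [188.4, 174.3] [ 543.9 -274.3] [ 25.7 158.9] -89.0 [ 543.5 -268.6]
```

```bash
python3 -m inch '[1,-1,-40,0,0,0,50,1,-1,-80,0,0,0,50,1,-1,-120,0,0,0,50,1,-1,-152,0,0,0,50,1,-1,-165,0,0,0,50,1,-1,-165,0,0,0,50,1,-1,-165,0,0,0,0,1,-1,-165,0,0,0,0]'
python3 -m inch '[0,0,0,0,0,0,0,0,0,0,0,0,0,0,0,0,0,0,0,0,0,0,0,30,0,0,0,0,0,0,65,0,0,0,0]'
python3 - <<'E'
from h import *
im,K,W=cam("top")
c=[]
for n in("tool_tray","pen_tray"):
    for s in bot.silhouettes("top",n): print(n,s["uv"],*axis(s["mask"],K,W,.04))
for p in [(s["uv"]) for s in bot.spot_point("top","pen_tray")+bot.spot_point("top","tool_tray")]: print(p,px(p,K,W,0.0))
im,K,W=cam("scene")
for n in("tool_tray","pen_tray"):
    for s in bot.spot_point("scene",n): print(n,s["uv"],px(s["uv"],K,W,0.0))
E
```

```text
clock: 20.17
eef_pos: [0.4498, 0.3145, 0.0274]
tool_rot: [-0.165, 0.986, 0.0, 0.001]
ft_force: [1.1, -0.8, -0.3]
grip_width: 0.0195
grasp_force: 0.0
clock: 20.58
eef_pos: [0.4466, 0.3129, 0.0894]
tool_rot: [-0.166, 0.986, -0.001, -0.003]
ft_force: [0.5, 0.4, -0.8]
grip_width: 0.0141
grasp_force: 58.9
tool_tray [163.3, 155.6] [632.8 301.1] [119.5 182.7] -89.2 [634.6 302.1]
tool_tray [283.2, 248.3] [334.8 -81.3] [114.8 183.1] -72.7 [334.2 -81.9]
pen_tray [229.8, 148.8] [664.2  82.1] [118.3 180.1] -88.4 [664.4  82. ]
[166.1, 157.5] [[0.6411024  0.29530026 0.        ]]
[285.5, 247.4] [[ 0.33605897 -0.09118939  0.        ]]
tool_tray [268.2, 174.7] [[ 0.32960032 -0.08081265  0.        ]]
tool_tray [307.3, 304.4] [[0.64988573 0.30428616 0.        ]]
pen_tray [245.5, 265.7] [[0.66132541 0.07957194 0.        ]]
```

```bash
python3 -m inch '[0,0,40,0,0,-0.12,0,25,-28,50,0,0,-0.24,0,50,-56,50,0,0,-0.36,0,75,-84,50,0,0,-0.48,0,100,-112,50,0,0,-0.6,0,125,-140,50,0,0,-0.72,0,150,-168,50,0,0,-0.84,0,175,-196,50,0,0,-0.96,0]'
python3 -m inch '[20,-25,0,0,0,-0.12,0,29,-36,0,0,0,-0.24,0,29,-36,0,0,0,-0.36,0,29,-36,0,0,0,-0.48,0,29,-36,0,0,0,-0.6,0,29,-36,0,0,0,-0.72,0,29,-36,0,0,0,-0.84,0,29,-36,0,0,0,-0.92,0]'
python3 -m inch '[0,0,0,0,0,0,0]'
python3 - <<'E'
from h import *
o=bot.get_obs();print(o["eef_pos"],R.from_quat(o["tool_rot"]).as_matrix()[:,1].round(3),o["grip_width"])
im,K,W=cam("wrist");cv2.imwrite("pics/w5.png",im)
for s in bot.silhouettes("wrist","pen_tray"): print(s["confidence"],s["uv"],*axis(s["mask"],K,W,.04))
for s in bot.spot_point("wrist","pen_tray"): print(s["confidence"],s["uv"],px(s["uv"],K,W,0))
E
```

```text
clock: 21.65
eef_pos: [0.6239, 0.1166, 0.1394]
tool_rot: [0.311, 0.95, -0.001, -0.001]
ft_force: [0.8, 0.4, 0.1]
grip_width: 0.0143
grasp_force: 58.9
clock: 22.32
eef_pos: [0.6519, 0.0821, 0.139]
tool_rot: [0.701, 0.714, -0.001, -0.001]
ft_force: [-0.4, -0.0, -0.3]
grip_width: 0.0143
grasp_force: 58.9
clock: 22.4
eef_pos: [0.6519, 0.0822, 0.1392]
tool_rot: [0.699, 0.715, -0.001, -0.001]
ft_force: [-0.3, 0.4, -0.2]
grip_width: 0.014
grasp_force: 58.9
[0.65194382 0.08218578 0.1392011 ] [ 1.     0.023 -0.003] 0.014042910592414498
0.73 [291.7, 162.6] [668.2  85.9] [110.7 174. ] -88.8 [673.7 110.3]
0.97 [270.3, 189.7] [[0.66432051 0.07852015 0.        ]]
```

View pics/w5.png

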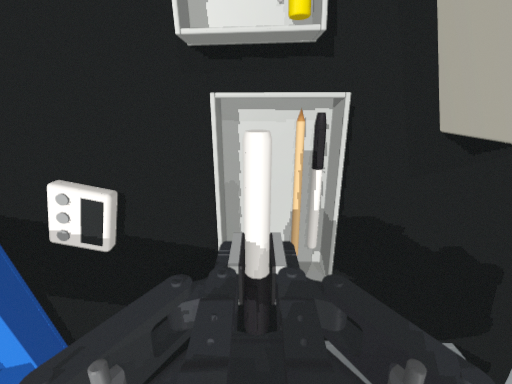

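The marker hangs aligned over the free strip of the pen tray, at column 257 with the pencil at 298. I'll lower it.

```bash
python3 -m inch '[-1,0,-40,0,0,0,0,-1,0,-75,0,0,0,0,-1,0,-97,0,0,0,0,-1,0,-105,0,0,0,0,-1,0,-108,0,0,0,0,-1,0,-109,0,0,0,0,-1,0,-109,0,0,0,0]'
python3 -m inch '[0,0,0,0,0,0,0,0,0,-1,0,0,0,0,0,0,-1,0,0,0,28,0,0,-1,0,0,0,28,0,0,-1,0,0,0,28,0,0,5,0,0,0,28,0,0,40,0,0,0,28,0,0,80,0,0,0,28]'
```

```text
clock: 23.13
eef_pos: [0.6522, 0.0824, 0.0325]
tool_rot: [0.698, 0.716, 0.0, 0.0]
ft_force: [0.8, 0.8, -0.5]
grip_width: 0.0142
grasp_force: 59.0
clock: 23.8
eef_pos: [0.6489, 0.0819, 0.1094]
tool_rot: [0.699, 0.716, -0.003, -0.003]
ft_force: [0.7, -0.0, 0.2]
grip_width: 0.024
grasp_force: 0.0
```

```bash
python3 -m inch '[-10,20,40,0,0,0.12,40,-27,56,60,0,0,0.24,60,-44,92,80,0,0,0.36,60,-61,128,80,0,0,0.48,60,-78,164,80,0,0,0.6,60,-95,198,80,0,0,0.72,60,-112,232,80,0,0,0.84,60,-129,266,80,0,0,0.96,60]'
python3 -m inch '[-17,30,0,0,0,0.12,60,-34,60,0,0,0,0.24,60,-41,65,0,0,0,0.36,60,-41,65,0,0,0,0.48,60,-41,65,0,0,0,0.6,60,-41,65,0,0,0,0.72,60,-41,65,0,0,0,0.8,60,-41,65,0,0,0,0.8,60]'
python3 - <<'E'
from h import *
o=bot.get_obs();print(o["eef_pos"],R.from_quat(o["tool_rot"]).as_matrix()[:,1].round(3),o["grip_width"])
im,K,W=cam("wrist");cv2.imwrite("pics/w6.png",im)
for s in bot.silhouettes("wrist","spanner"): print(s["confidence"],np.round(s["uv"]),*axis(s["mask"],K,W,.005))
for s in bot.spot_point("wrist","spanner"): print(s["confidence"],s["uv"],px(s["uv"],K,W,0))
im,K,W=cam("top")
for s in bot.silhouettes("top","marker")+bot.silhouettes("top","short_column"): print(s["confidence"],np.round(s["uv"]),*axis(s["mask"],K,W,.013))
E
```

```text
clock: 24.47
eef_pos: [0.5215, 0.3501, 0.1929]
tool_rot: [0.286, 0.958, 0.0, 0.0]
ft_force: [-0.3, 0.7, 0.2]
grip_width: 0.0516
grasp_force: 0.0
clock: 25.13
eef_pos: [0.4816, 0.4134, 0.1925]
tool_rot: [-0.107, 0.994, 0.0, 0.0]
ft_force: [0.4, 0.1, -0.2]
grip_width: 0.0511
grasp_force: 0.0
[0.48163797 0.4134237  0.19253314] [-0.213  0.977  0.   ] 0.05106165438064316
0.93 [262. 168.] [473.1 413.7] [ 37.2 148.7] 12.3 [472.5 413.9]
0.88 [259.4, 167.3] [[0.47245394 0.41454973 0.        ]]
0.56 [ 98. 149.] [665.1 530. ] [ 13.6 130.9] 73.6 [665.2 530.5]
0.46 [230. 148.] [651.6  80.9] [ 17.8 135.4] -89.2 [651.4  80.3]
0.57 [348. 198.] [ 488.  -288.7] [ 26.1 104.5] 88.6 [ 489.8 -286.6]
```

View pics/w6.png

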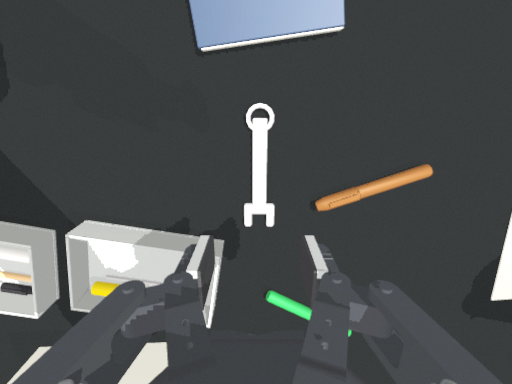

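The spanner is at column 260, rows 105 to 225, jaw towards +x, centred between the open fingers. I'll grasp it about 10 mm jawwards of its middle.

```bash
python3 -m inch '[1,3,-40,0,0,0,60,1,3,-80,0,0,0,60,1,3,-120,0,0,0,60,1,3,-152,0,0,0,60,1,3,-165,0,0,0,60,1,3,-169,0,0,0,60,1,3,-169,0,0,0,40,1,3,-169,0,0,0,0]'
python3 -m inch '[0,0,0,0,0,0,0,0,0,0,0,0,0,0,0,0,0,0,0,0,0,0,0,0,0,0,0,0]'
python3 -m inch '[0,0,20,0,0,0,0,0,0,60,0,0,0,0,0,0,60,0,0,0,0]'
```

```text
clock: 26.1
eef_pos: [0.4836, 0.417, 0.0241]
tool_rot: [-0.106, 0.994, 0.001, 0.001]
ft_force: [0.2, 1.4, 1.3]
grip_width: 0.0279
grasp_force: 0.0
clock: 26.43
eef_pos: [0.4841, 0.4174, 0.0252]
tool_rot: [-0.106, 0.994, 0.001, 0.002]
ft_force: [-0.1, -0.1, 5.6]
grip_width: 0.0141
grasp_force: 59.3
clock: 26.68
eef_pos: [0.4859, 0.419, 0.0903]
tool_rot: [-0.106, 0.994, 0.003, 0.005]
ft_force: [1.6, 1.6, 1.8]
grip_width: 0.0141
grasp_force: 58.8
```

```bash
python3 -m inch '[0,0,30,0,0,-0.12,0,20,-18,45,0,0,-0.24,0,40,-36,50,0,0,-0.36,0,60,-54,50,0,0,-0.48,0,80,-72,50,0,0,-0.6,0,100,-90,50,0,0,-0.72,0,120,-108,50,0,0,-0.84,0,139,-126,50,0,0,-0.96,0]'
python3 -m inch '[0,0,0,0,0,-0.12,0,0,0,0,0,0,-0.24,0,0,0,0,0,0,-0.36,0,0,0,0,0,0,-0.48,0,0,0,0,0,0,-0.6,0,0,0,0,0,0,-0.72,0,0,0,0,0,0,-0.79,0,0,0,0,0,0,-0.79,0]'
python3 - <<'E'
from h import *
o=bot.get_obs();print(o["eef_pos"],R.from_quat(o["tool_rot"]).as_matrix().round(3).tolist(),o["grip_width"],o["ft_force"])
im,K,W=cam("wrist");cv2.imwrite("pics/w7.png",im)
for s in bot.silhouettes("wrist","tool_tray"): print(s["confidence"],s["uv"],*axis(s["mask"],K,W,.04))
for s in bot.spot_point("wrist","tool_tray"): print(s["confidence"],s["uv"],px(s["uv"],K,W,0))
E
```

```text
clock: 27.35
eef_pos: [0.6227, 0.2893, 0.1331]
tool_rot: [0.368, 0.93, 0.0, 0.0]
ft_force: [1.4, 0.4, -1.8]
grip_width: 0.0142
grasp_force: 58.8
clock: 28.02
eef_pos: [0.6217, 0.2902, 0.1329]
tool_rot: [0.695, 0.719, -0.0, -0.0]
ft_force: [-0.5, -0.2, -2.1]
grip_width: 0.0142
grasp_force: 58.8
[0.62167823 0.29024622 0.13291421] [[-0.033, 0.999, -0.0], [0.999, 0.033, -0.0], [0.0, -0.0, -1.0]] 0.014174297617691536 [-0.5338226  -0.24177753 -2.07044771]
0.71 [296.3, 157.3] [638.2 303.3] [110.7 179.7] -87.3 [644.4 326.5]
0.86 [273.5, 177.3] [[0.63663986 0.3019381  0.        ]]
```

View pics/w7.png

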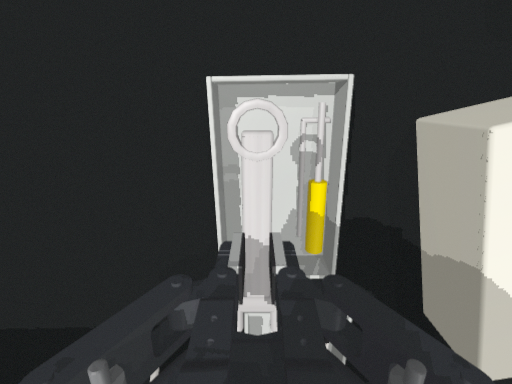

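The spanner hangs over the free strip at column 258, with the hex key and screwdriver at 300 or more. I'll lower it.

```bash
python3 -m inch '[0,2,-35,0,0,0.01,0,0,2,-70,0,0,0.01,0,0,2,-90,0,0,0.01,0,0,2,-98,0,0,0.01,0,0,2,-101,0,0,0.01,0,0,2,-102,0,0,0.01,0,0,2,-102,0,0,0.01,0]'
python3 -m inch '[0,0,0,0,0,0,0,0,0,-1,0,0,0,0,0,0,-1,0,0,0,30,0,0,-1,0,0,0,30,0,0,-1,0,0,0,30,0,0,5,0,0,0,30,0,0,40,0,0,0,30,0,0,80,0,0,0,30]'
python3 -m inch '[-40,0,20,0,0,0,30,-80,-20,60,0,0,0,30,-120,-40,80,0,0,0,30,-160,-80,100,0,0,0,30,-200,-120,100,0,0,0,30,-230,-150,100,0,0,0,30,-230,-150,100,0,0,0,30]'
python3 - <<'E'
from h import *
for n in("top","scene"):
    im,K,W=cam(n);cv2.imwrite(f"pics/{n}9.png",im)
    for t,z in dict(long_column=.084,short_column=.084,spanner=.008,marker=.0125,tool_tray=.04,pen_tray=.04,timer=.018).items():
        for s in bot.silhouettes(n,t): print(n,t,round(s["confidence"],2),np.round(s["uv"]),*axis(s["mask"],K,W,z))
a=cv2.imread("pics/top9.png")[90:260,60:420];cv2.imwrite("pics/end.png",cv2.resize(a,None,fx=2.2,fy=2.2,interpolation=2))
E
```

```text
clock: 28.75
eef_pos: [0.623, 0.2929, 0.0327]
tool_rot: [0.691, 0.723, 0.002, 0.001]
ft_force: [0.2, 0.8, -1.5]
grip_width: 0.0143
grasp_force: 58.9
clock: 29.42
eef_pos: [0.6192, 0.2911, 0.1082]
tool_rot: [0.691, 0.722, -0.004, -0.002]
ft_force: [1.7, 0.6, 0.6]
grip_width: 0.0254
grasp_force: 0.0
clock: 30.0
eef_pos: [0.4023, 0.1528, 0.2105]
tool_rot: [0.691, 0.723, 0.001, 0.001]
ft_force: [-0.1, -0.3, 0.8]
grip_width: 0.0258
grasp_force: 0.0
top long_column 0.5 [349. 176.] [ 545. -278.] [ 25.1 156. ] 88.6 [ 543.4 -282.1]
top short_column 0.76 [344. 200.] [ 484.  -275.4] [21.8 99.7] 88.6 [ 484.8 -273.6]
top spanner 0.62 [167. 170.] [620.1 304.3] [ 30.5 124.9] -88.0 [620.8 305. ]
top marker 0.75 [ 88. 213.] [466.2 549.9] [ 19.3 132.4] -57.1 [468.7 546.7]
top marker 0.57 [ 99. 155.] [664.1 523.8] [ 21.7 124.5] 74.5 [662.3 519.5]
top marker 0.53 [231. 149.] [651.3  80.9] [ 16.9 135.4] -89.0 [650.8  80.2]
top tool_tray 0.67 [348. 177.] [ 548.7 -284.8] [ 20.  157.5] -89.9 [ 548.8 -286. ]
top tool_tray 0.65 [161. 156.] [635.3 299.6] [115.7 184.1] -87.1 [637.6 300.6]
top tool_tray 0.65 [28
[... 628 characters left out ...]
spanner 0.78 [316. 299.] [621.  304.8] [ 37.5 141.4] -86.9 [621.8 307.2]
scene marker 0.78 [411. 303.] [469.5 550.8] [ 17.9 135.5] -58.1 [470.  550.6]
scene marker 0.66 [370. 357.] [667.9 529.7] [ 20.5 137.2] 73.9 [668.6 534.2]
scene marker 0.48 [247. 260.] [651.9  82. ] [ 17.3 133.5] -89.8 [651.7  81.9]
scene tool_tray 0.8 [308. 299.] [646.  302.9] [125.9 185.3] -87.3 [648.7 306.1]
scene tool_tray 0.78 [268. 173.] [348.3 -73.6] [138.5 188.7] -73.2 [348.1 -70.7]
scene pen_tray 0.73 [243. 266.] [675.7  86.7] [125.9 191.6] -88.4 [678.6  89.3]
scene timer 0.94 [272. 217.] [476.4  51.4] [66.1 70.7] 79.2 [476.8  51.9]
scene timer 0.38 [194. 162.] [ 444.5 -329.3] [250.  349.8] 89.1 [ 453.9 -321.3]
```

View pics/end.png

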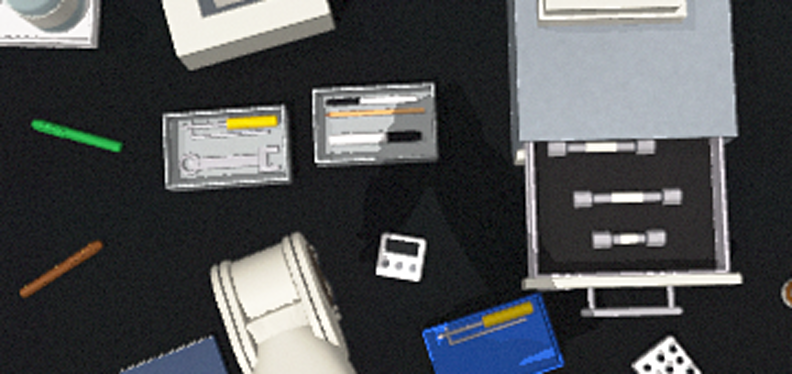

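Both columns lie in the open drawer at (628,197) and (628,239), the spanner is in the tool tray at (230,162), and the marker is in the pen tray at (375,138). The timer and everything else look unmoved, so I'm handing in.

```bash
python3 -c "
from workcell import bot
print(bot.job_done())"
```

```text
the job is handed in; nothing more can be done
None
```

The job is handed in at about 31 s of the 72 s: the drawer is open about 184 mm with both columns set down flat in it, the spanner is in the tool tray and the marker in the pen tray, and the last camera check showed nothing else moved; the hand-in returned no verdict.

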